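# Clear the iron bull off the spring gauge and pull the gauge to its mark

## Task

Lift the cast-iron bull off the board of the spring pull gauge and stand it on its round blue pad with its head towards the brass stud. Then pull the gauge's red handle out until its pointer is level with the red mark, hold it there for a second, ease it all the way back home and let go. The lamp leans low over the handle: do not touch it, and leave the tumbler, bell, tea tin, tea bowl and magnifying glass where they are.

Things in the scene. Friction and masses are not known exactly. Their poses are not given: they have to be found in the camera images.
- gauge: Spring pull gauge, fixed: wooden board 310 x 140 x 12 mm, brass spring tube (34 mm thick, axis 40 mm up) on its rear half, paper scale (tick each 10 mm) on the front half's +y edge. Origin on the table below the handle's home; board spans x -150 to +160 mm, tube x +30 to +149 mm. x points from handle to tube; the handle is pulled along -x, roughly towards the robot.
- slide (a joint): How far the gauge's handle is pulled out of home, m: 0 home, stop at 0.125. A spring pulls it home: 1.2 N at home, plus 100 N/m.
- slide_grip (a point): Point to grip on the gauge's handle, 60 mm above the table. The handle is an upright red plate 20 mm (x) by 14 mm (y, the grip width), its top 80 mm above the table, on a brass carriage 30 x 26 mm whose top is 22 mm above the table. Axes as the gauge's.
- slide_pointer (a point): Tip of the gauge's black pointer, a thin bar that reaches from the carriage 58 mm to the gauge's +y side over the scale, 16 mm above the table; at the same x along the gauge as the handle's middle.
- mark: Red mark: a clip on the +y edge of the gauge's board, 60 to 100 mm from the handle's home. Origin on the table on the gauge's centre line, level with the mark (same x along the gauge); the clip itself lies at y +61 to +77 mm, 16 mm high. Axes as the gauge's.
- bull: Cast-iron bull, 0.3 to 0.65 kg, at first on the gauge's board (12 mm high) in the handle's way. Plinth 84 x 36 x 6 mm; flat flanks 74 mm long, 32 to 60 mm above the underside (grip 34 mm across y, about 45 mm up); 80 mm high over the horns. Origin at the middle of the underside; x points to the head, z up.
- bull_nose (a point): Brass muzzle of the bull, 60 mm ahead of its origin, 52 mm up.
- pad: Round blue pad on the table, fixed, 120 mm across, 6 mm thick, a white stripe from its middle towards a brass stud 53 mm from the middle. Origin at the middle of the underside; x points to the stud.
- lamp: Swing-arm lamp, fixed. Origin on the table under the middle of its green shade: a cone 140 mm across, rim 185 mm above the table, narrowing to 36 mm at 243 mm, top 267 mm; it hangs over the gauge's tube, its near edge about above the handle's home. From its top an arm rises along the lamp's +x to an elbow at x 170 mm, 370 mm high, then down to a foot 110 mm across at x 210 mm.
- tumbler: Jade-green glass tumbler, 68 mm across, 90 mm high, loose. Origin at the middle of its underside.
- bell: Brass hand bell with a wooden handle, 68 mm across at the foot, 107 mm high, loose, beside the gauge's handle. Origin at the middle of its underside.
- tin: Tea tin, red label, 64 mm across, 85 mm high, loose, on the other side of the gauge's handle. Origin at the middle of its underside.
- magnifier: Magnifying glass lying on the table, lens 80 mm across (middle 52 mm ahead of the origin), amber horn handle 14 mm thick reaching 88 mm behind it. x points to the lens.
- teacup: Blue tea bowl, 72 mm across, 50 mm high, loose. Origin at the middle of its underside.

How it is judged:
By the outcome, as a careful person would: the job done as asked, in the order asked, and still so for the second after the job is handed in, with the robot touching nothing.
It also fails if it takes over 58 s, if anything falls off the work surface, if the arm or the gripper's body presses on something with over 40 N, if the wrist force passes 120 N, or if a joint passes its speed limit or range.

## Robot

A 7-joint arm with a two-finger parallel gripper is mounted at the origin on the work surface. World frame = base frame: x ahead of the robot, y to its left, z up, the work surface at z = 0. Lengths are in m, angles in degrees, forces in N, time in s.
With the tool pointing down it reaches from about 0.425 to 0.875 m from the base axis. Payload 4.7 kg.
Tool frame: the origin (TCP) lies at the centre of the arm's flange, where the gripper is bolted on; the fingertips stand 182 mm ahead of it and the grasp point (between the pads) lies 164 mm ahead of it (env.grip_depth is the distance from the TCP to the grasp point, in m); z points along the fingers, y is the line along which they close (so a half turn about z gives the same grasp; the last joint's range is limited). The gripper opens to 87 mm and grips with 3 to 60 N. Pads are 19 mm wide; open, the fingers measure 117 mm over their backs; the gripper's body (75 mm by 190 mm) begins 51 mm behind the grasp point.
Start: joints at [-66.171, 18.392, -4.016, 83.108, 1.295, 78.541, -3.26], TCP at [0.254, 0.598, 0.405] pointing down, gripper open.
Joint ranges: [-163.93, 163.93], [-17.29, 119.83], [-79.2, 71.16], [3.27, 140.29], [-89.18, 269.18], [5.43, 117.66], [-154.24, 154.24]. Speed limits (degrees/s): [147.25, 147.25, 180, 180, 180, 180, 180].

## Interface

Orientations are given as [roll, pitch, yaw] about the fixed x, y, z axes, in that order (R = Rz(yaw) Ry(pitch) Rx(roll)).
In Python, from cell import env gives the robot as it stands. The module is installed in compiled form; this text tells all that it offers.
- The arm moves only by the tool send_rows, never from a script. Its arguments are lists of equal length, an entry for each row: "xyz": the shift along the tool's x, y, z in m, a list of three; "rotation": the turn, a rotation vector about the tool's x, y, z in rad, a list of three; "jaw": the opening, from 0 (shut) to 1 (fully open). A call has 1 to 20 rows; each row shifts and turns the commanded pose from where the row before left it, along the tool's axes as they then stand; what a row does not reach is not made up. A row lasts 1/10 s, in which the tool goes at most 50 mm and 8.59 degrees, less where a joint would pass 70% of its speed; a pose out of reach is approached as far as the arm can. A call is refused whole if a number of a shift passes 0.05 or a number of a turn 0.15, either way. A call with a gripper value outside its range is refused whole. The fingers move at their own pace and stop on an object; "newtons" is the grip in N (left out, the last holds). Time passes only in rows, so rows that do not move let the fingers close. It gives the time, the measured TCP pose, the force, the opening and the grip force at its end, in the units of the state.
- env.get_obs(): the state, without advancing time (a new reading comes with each control period).
- env.read_camera(name): name is "scene" or "side" or "wrist"; returns a dict with "image" (420x560x3 uint8, blue, green, red), "fx", "fy", "cx", "cy" (pixels), "R" (3x3) and "t" (3): a world point X has camera coordinates R X + t. Camera axes: x right, y down, z forward; pixel columns grow to the right and rows downward; lengths in m; the calibration is good to about 2 mm. A picture is of the moment at which its call begins. There is no depth.
- env.sign_off(): hands the job in; it is judged then, once.
The state is a dict: "time_s": time; "qpos": joint angles; "joint_velocities": joint speeds; "effort": joint torques, N m; "tool_pos": TCP position; "tool_rot": TCP orientation; "force": force on the tool from outside, world axes, zero at the start; "wrist_torque": the same for the moment, N m; "grip_width": finger opening in m; "grasp_force": force on a finger pad.
Only numpy, scipy, OpenCV 4.12 (cv2) and the standard library are available. Lean on these libraries where they do the work, as an engineer would, in place of code of your own. Each camera call takes 0.05 s, during which the arm holds its last target. There are 200 camera calls.

## Working session

There is one attempt and no reset: what is moved stays moved. The work goes in short steps, Python scripts to look and compute and a tool call to move; the robot and the scene stay as the last step left them, time stands still between calls to the robot, and variables do not carry over. Pictures are saved under pics/ and viewed, at most 10 in all, crops included, and the job is handed in when it is done.

Besides the shell and the picture viewer there is one more tool, called after "Emit:" as name(argument=value, ...) on one line, values as JSON. send_rows: Moves the arm, as the interface text tells. Its arguments: {"type":"object","properties":{"xyz":{"type":"array"},"rotation":{"type":"array"},"jaw":{"type":"array"},"newtons":{"type":"number"}},"required":["xyz","rotation","jaw"]}

```bash
mkdir -p pics; ls
cat > h.py <<'E'
import numpy as np, cv2, json
from cell import env
from scipy.spatial.transform import Rotation as Ro
def shot(n,f=None):
    c=env.read_camera(n)
    if f: cv2.imwrite('pics/'+f,c['image']); np.savez('pics/'+f+'.npz',**c)
    return c
def load(f): return dict(np.load('pics/'+f+'.npz'))
def ray(c,u,v):
    R=np.array(c['R']);t=np.array(c['t'])
    return -R.T@t, R.T@np.array([(u-c['cx'])/c['fx'],(v-c['cy'])/c['fy'],1])
def onz(c,u,v,z):
    o,d=ray(c,u,v); return o+d*(z-o[2])/d[2]
def proj(c,X):
    p=np.array(c['R'])@np.array(X)+np.array(c['t']); return np.array([c['fx']*p[0]/p[2]+c['cx'],c['fy']*p[1]/p[2]+c['cy']])
def tri(c1,p1,c2,p2):
    o1,d1=ray(c1,*p1);o2,d2=ray(c2,*p2)
    s=np.linalg.lstsq(np.c_[d1,-d2],o2-o1,rcond=None)[0]
    a,b=o1+s[0]*d1,o2+s[1]*d2; return (a+b)/2,np.linalg.norm(a-b)
E
python3 - <<'E'
from h import *
np.set_printoptions(precision=4,suppress=True)
for n in('scene','side'):
    c=shot(n,n+'0.png'); print(n,-np.array(c['R']).T@c['t'],c['R'],c['fx'])
print(env.get_obs())
E
```

```text
pics
scene [0.7415 0.9331 0.9014] [[-0.9857  0.1688 -0.0035]
 [ 0.1134  0.6463 -0.7546]
 [-0.1251 -0.7442 -0.6561]] 512.4458501554425
side [0.3775 0.8523 0.6784] [[-0.9679 -0.2511 -0.0051]
 [-0.1394  0.5541 -0.8207]
 [ 0.2089 -0.7937 -0.5713]] 476.79615236268756
{'time_s': 0.1, 'qpos': array([-66.1715,  18.4353,  -4.0159,  83.166 ,   1.2945,  78.5403,
        -3.2594]), 'joint_velocities': array([ 0.0232, -0.0994,  0.0101, -0.0847,  0.0316,  0.0125,  0.032 ]), 'effort': array([  0.0001, -49.2572,  -0.4055, -31.3399,  -0.064 ,   0.0394,
         0.0001]), 'tool_pos': array([0.2541, 0.5981, 0.4038]), 'tool_rot': array([-179.9036,    0.0048,  156.9819]), 'force': array([ 0.244 ,  0.1628, -0.2382]), 'wrist_torque': array([-0.0064,  0.0117,  0.0595]), 'grasp_force': 0.0, 'grip_width': 0.08722558066378996}
```

View pics/scene0.png

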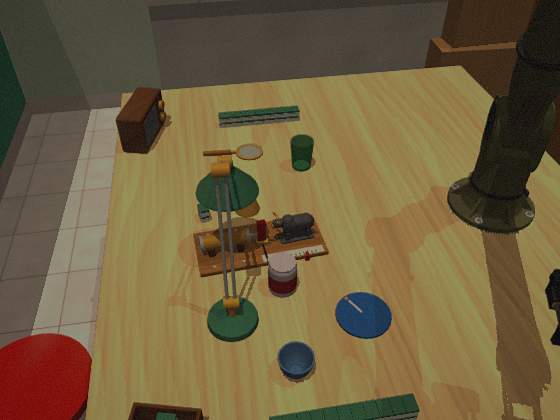

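View pics/side0.png

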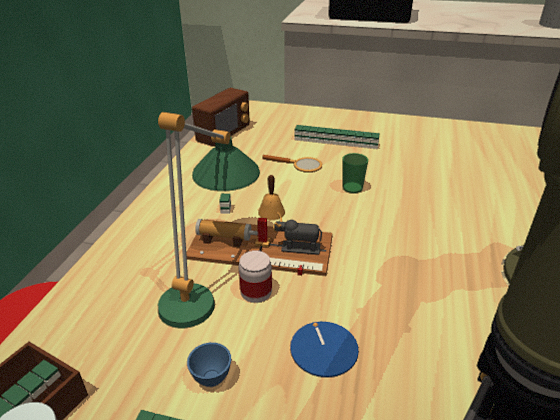

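The scene view shows the gauge at (260,243), bull on it at (295,228), pad at (363,314), lamp shade at (227,190). The side view shows the gauge at (262,250), handle at (263,230), bull at (300,236) with its head towards the left (handle), red clip at (300,269) and pad at (324,348). I'll zoom in for details.

Run:
```python
from h import *
a=load('scene0.png')['image'][190:290,185:335]; b=load('side0.png')['image'][170:310,180:340]
cv2.imwrite('pics/a.png',cv2.resize(a,None,fx=5,fy=5,interpolation=2)); cv2.imwrite('pics/b.png',cv2.resize(b,(640,560),interpolation=2))
for n in('scene0.png','side0.png'):
    c=load(n);hsv=cv2.cvtColor(c['image'],cv2.COLOR_BGR2HSV)
    m=cv2.inRange(hsv,(100,150,60),(125,255,255)); k,l,s,ce=cv2.connectedComponentsWithStats(m)
    for i in range(1,k):
        if s[i,4]>300:
            pts=cv2.findContours((l==i).astype(np.uint8),0,1)[0][0][:,0]
            X=np.array([onz(c,*p,0.006)[:2] for p in pts]).astype(np.float32)
            print(n,s[i],cv2.minEnclosingCircle(X),'pad/bowl')
    m=cv2.inRange(hsv,(0,150,60),(6,255,255))|cv2.inRange(hsv,(174,150,60),(180,255,255)); k,l,s,ce=cv2.connectedComponentsWithStats(m)
    for i in range(1,k):
        if s[i,4]>8: print(n,'red',s[i],ce[i])
```

```text
scene0.png [ 336  293   55   45 1779] ((0.44288700819015503, 0.29651233553886414), 0.059047993272542953) pad/bowl
scene0.png red [257 220   9  20  52] [262.28846154 225.5       ]
scene0.png red [305 252   5   6  16] [307.0625 254.75  ]
scene0.png red [270 277  22  17 158] [279.94303797 286.08860759]
scene0.png red [   0  334   92   86 7030] [ 43.13527738 377.80640114]
side0.png [ 291  322   67   54 2740] ((0.4430764615535736, 0.29534798860549927), 0.059934377670288086) pad/bowl
side0.png red [258 218   9  24 208] [262.0625     229.28365385]
side0.png red [297 265   6  10  35] [299.77142857 270.05714286]
side0.png red [240 273  32  25 450] [255.47333333 287.77111111]
side0.png red [   0  282   57   62 1473] [ 19.98913781 305.78886626]
```

View pics/a.png

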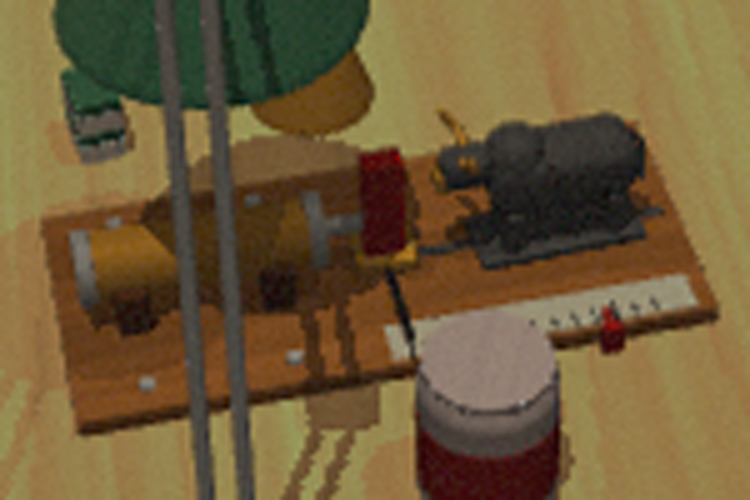

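View pics/b.png

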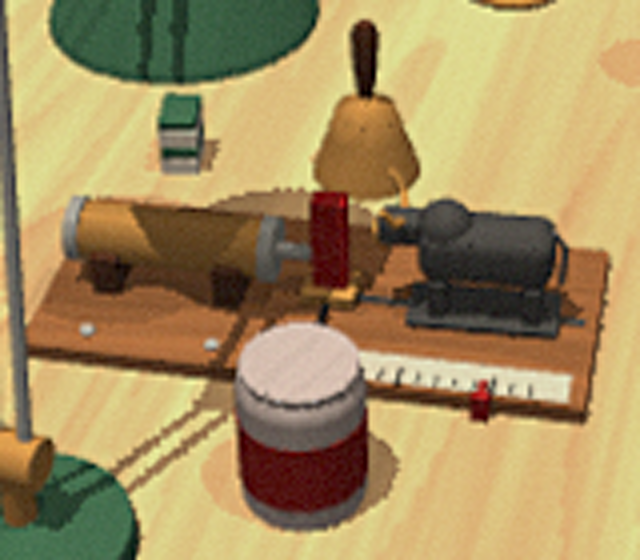

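The crops show the board corners, red handle and red clip clearly. The bull's head faces the handle and its plinth is parallel to the board. In scene pixels the clip is at (307,255), and the tin partly hides the pointer.

Run:
```python
from h import *
np.set_printoptions(precision=4,suppress=True)
S=load('scene0.png');D=load('side0.png')
s=lambda u,v:(185+u/5-.4,190+v/5-.4); d=lambda u,v:(180+u/4-.4,170+v/4-.4)
def P(n,sp,dp,z):
    print(n,'scene',onz(S,*s(*sp),z)[:2] if sp else '', 'side',onz(D,*d(*dp),z)[:2] if dp else '', 'tri',*(tri(S,s(*sp),D,d(*dp)) if sp and dp else ''))
P('tubefar',(42,218),None,.012)
P('tubenear',(80,428),(28,350),.012)
P('robnear',(717,312),(585,410),.012)
P('robfar',(645,122),(608,254),.012)
P('handtopL',(361,151),(312,193),.08)
P('handtopR',(402,153),(348,193),.08)
P('nose',(441,178),(382,224),.064)
P('plinthhead',(486,264),(408,325),.013)
P('plinthtail',(643,238),(558,334),.013)
P('clip',(612,312),(481,383),.016)
P('tintop',(487,360),(300,365),.085)
P('pointerbase',(392,275),(325,305),.016)
P('belltop',None,(365,25),.107)
for c,n,a in((S,'scene',[(345,297),(361,311)]),(D,'side',[(316,325),(323,343)])): print(n,[onz(c,*p,.007)[:2] for p in a])
for c,n in((S,'scene'),(D,'side')):
    h=cv2.cvtColor(c['image'],cv2.COLOR_BGR2HSV); y0,x0=(290,335) if n=='scene' else (318,290)
    r=h[y0:y0+48,x0:x0+58]; m=cv2.inRange(r,(0,0,110),(180,110,255)) ; 
    mm=cv2.inRange(c['image'][y0:y0+48,x0:x0+58],(90,130,130),(255,255,255))
    from math import hypot
    pts=[(u+x0,v+y0) for v,u in np.argwhere(mm)]
    X=np.array([onz(c,*p,.007)[:2] for p in pts]); X=X[np.hypot(*(X-[.443,.296]).T)<.056]
    w=X-[.443,.296]; print(n,len(X),X.mean(0),np.degrees(np.arctan2(w.mean(0)[1],w.mean(0)[0])), w[np.argmax(np.hypot(*w.T))])
# shade: side extents rim at z=.185
P('x',None,None,0)
print('rim side L/R/bottom',onz(D,193,175,.185)[:2],onz(D,260,175,.185)[:2],onz(D,226,190,.185)[:2]);print('rim scene',onz(S,196,188,.185)[:2],onz(S,259,188,.185)[:2],onz(S,227,211,.185)[:2]); print('foot',onz(S,233,318,0)[:2],onz(D,186,303,0)[:2])
```

```text
tubefar scene [ 0.7899 -0.0113] side  tri
tubenear scene [0.7797 0.1312] side [0.7743 0.133 ] tri [0.7801 0.1224 0.0022] 5.6869688257207086e-05
robnear scene [0.4738 0.1099] side [0.4732 0.1067] tri [0.4734 0.1088 0.0124] 0.0022165811522866846
robfar scene [ 0.477  -0.0295] side [ 0.4836 -0.0293] tri [ 0.4813 -0.0144  0.0246] 0.0021884268526426174
handtopL scene [0.6346 0.0409] side [0.6375 0.0456] tri [0.6359 0.0479 0.0839] 0.0037680381298471075
handtopR scene [0.6157 0.0457] side [0.6186 0.0408] tri [0.6162 0.0507 0.086 ] 0.002146551786384274
nose scene [0.5976 0.0491] side [0.5991 0.0428] tri [0.5976 0.0513 0.0684] 0.0035130525350183417
plinthhead scene [0.5774 0.0598] side [0.5794 0.0629] tri [0.5784 0.0644 0.0159] 0.0026470977990245533
plinthtail scene [0.4977 0.0553] side [0.4981 0.0504] tri [0.4978 0.0563 0.0161] 0.003014202115840603
clip scene [0.5244 0.1049] side [0.5294 0.1037] tri [0.527  0.1148 0.0261] 0.0005523339814878389
tintop scene [0.6007 0.1882] side [0.6002 0.1902] tri [0.6007 0.1877 0.0835] 0.0011891867712895711
pointerbase scene [0.6242 0.0623] side [0.6275 0.0608] tri [0.6251 0.0686 0.0225] 6.424770090665743e-05
belltop scene  side [ 0.6447 -0.0911] tri
scene [array([0.4692, 0.2455]), array([0.4456, 0.2883])]
side [array([0.4664, 0.2494]), array([0.4465, 0.2876])]
scene 22 [0.4544 0.2726] -64.02715596901902 [ 0.0198 -0.0409]
side 55 [0.4554 0.2721] -62.566713015875465 [ 0.0207 -0.0423]
x scene  side  tri
rim side L/R/bottom [0.7646 0.0732] [0.6308 0.0397] [0.6789 0.1118]
rim scene [0.7667 0.0279] [0.6285 0.0522] [0.7064 0.1169]
foot [0.7191 0.2541] [0.7259 0.2503]
```

Emit:
send_rows(xyz=[[0,0,0],[0,0,0],[0,0,0],[0,0,0],[-0.008,-0.02,0],[-0.014,-0.036,0],[-0.014,-0.036,0],[-0.014,-0.036,0],[-0.014,-0.036,0],[-0.014,-0.036,0],[-0.014,-0.036,0],[-0.014,-0.036,0],[-0.014,-0.036,0],[-0.014,-0.036,0],[-0.014,-0.036,0],[-0.014,-0.036,0],[-0.014,-0.036,0],[-0.014,-0.036,0],[-0.014,-0.036,0],[-0.014,-0.036,0]], rotation=[[0,0,-0.127],[0,0,-0.127],[0,0,-0.127],[0,0,-0.127],[0,0,0],[0,0,0],[0,0,0],[0,0,0],[0,0,0],[0,0,0],[0,0,0],[0,0,0],[0,0,0],[0,0,0],[0,0,0],[0,0,0],[0,0,0],[0,0,0],[0,0,0],[0,0,0]], jaw=[1,1,1,1,1,1,1,1,1,1,1,1,1,1,1,1,1,1,1,1], newtons=35)

```text
time_s: 2.1
tool_pos: [0.5307, 0.063, 0.4045]
tool_rot: [180.0, -0.0, -173.9]
force: [0.3, 0.7, -0.5]
grip_width: 0.087
grasp_force: 0.0
```

```bash
cat >> h.py <<'E'
def plan(xyz,rpy):
    o=env.get_obs(); A=Ro.from_euler('xyz',o['tool_rot'],degrees=True);B=Ro.from_euler('xyz',rpy,degrees=True)
    print('t',round(o['time_s'],2),'pos',o['tool_pos'],'rpy',o['tool_rot'],'q',o['qpos'],'F',o['force'],'w',o['grip_width'],'gf',o['grasp_force'])
    print('turn',(A.inv()*B).as_rotvec(),'shift after turn',B.inv().apply(np.array(xyz)-o['tool_pos']))
np.set_printoptions(precision=4,suppress=True)
E
python3 - <<'E'
from h import *
plan((.539,.039,.40),(180,0,186))
shot('wrist','w1.png')
E
```

```text
t 2.1 pos [0.5307 0.063  0.4045] rpy [ 179.992    -0.0164 -173.9085] q [-27.7615   4.0876  19.1386 100.2828  -1.3899  75.8748  87.7631] F [ 0.3345  0.701  -0.4665] w 0.08700611945290378 gf 0.0
turn [ 0.0001 -0.0003  0.0016] shift after turn [-0.0058 -0.0248  0.0045]
```

View pics/w1.png

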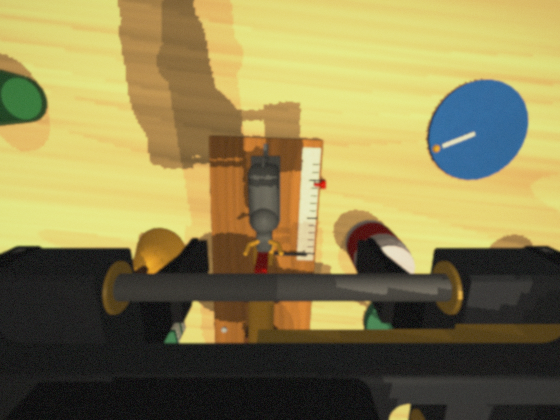

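The wrist view from above shows the bull at (264,195), the clip at (321,184), the pointer at (292,254), the pad at (478,130) and the board's robot-end edge at row 137.

Run:
```python
from h import *
c=load('w1.png'); cv2.imwrite('pics/c.png',cv2.resize(c['image'][125:275,195:345],(600,600),interpolation=2))
h=cv2.cvtColor(c['image'],cv2.COLOR_BGR2HSV)
def comp(m,z,n,lo):
    k,l,s,ce=cv2.connectedComponentsWithStats(m)
    for i in range(1,k):
        if s[i,4]>lo: print(n,s[i],ce[i],'->',onz(c,*ce[i],z)[:2])
m=cv2.inRange(h,(100,120,60),(125,255,255)); p=cv2.findContours(m,0,1)[0]; p=max(p,key=cv2.contourArea)[:,0]
print('pad',cv2.minEnclosingCircle(np.array([onz(c,*q,.006)[:2] for q in p],np.float32)))
comp(cv2.inRange(h,(0,150,100),(6,255,255))|cv2.inRange(h,(174,150,100),(180,255,255)),.016,'red',8)
m=cv2.inRange(h,(0,0,0),(180,255,75));
```

```text
pad ((0.4414672255516052, 0.2921844720840454), 0.058573972433805466)
red [315 180  10   8  46] [320.6522 183.913 ] -> [0.5247 0.1106]
red [255 268  12   5  55] [260.8182 270.1818] -> [0.6511 0.047 ]
```

View pics/c.png

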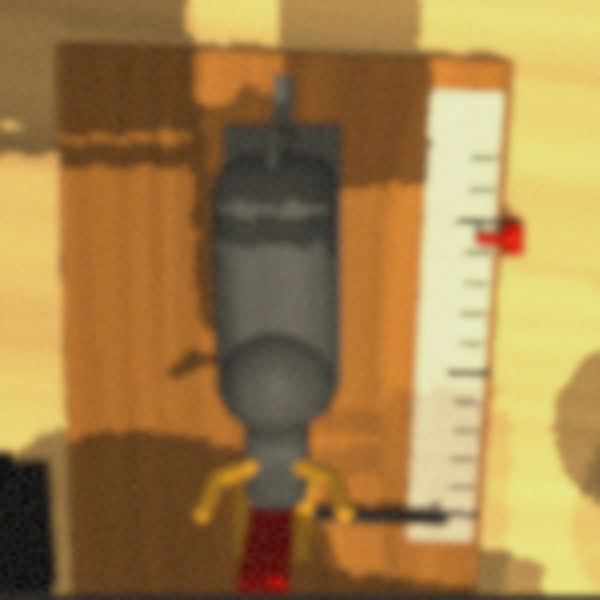

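Run:
```python
from h import *
c=load('w1.png'); W=lambda u,v,z:onz(c,195+u/4-.4,125+v/4-.4,z)[:2]
for n,u,v,z in (('corner far',57,43,.012),('corner near',510,58,.012),('edge near low',475,585,.012),('edge far low',70,590,.012),
 ('plinth tail far',225,125,.018),('plinth tail near',340,125,.018),('flank L top',216,190,.058),('flank R top',340,190,.058),('flank L low',219,370,.058),('flank R low',337,370,.058),('nose',276,507,.064),
 ('pointer base',325,513,.016),('pointer tip',445,516,.016),('clip',500,237,.016),('clip tip',478,238,.016),('tick0',460,516,.0125),('tick50',470,372,.0125),('tick100',480,221,.0125),('handletop',267,565,.08)):
    print(n,W(u,v,z))
print('stud',onz(c,434,148.5,.008)[:2],'stripe in',onz(c,474,133,.006)[:2])
```

```text
corner far [ 0.481 -0.031]
corner near [0.4708 0.1051]
edge near low [0.6466 0.1185]
edge far low [ 0.6633 -0.0193]
plinth tail far [0.4992 0.0217]
plinth tail near [0.4955 0.0562]
flank L top [0.5121 0.0243]
flank R top [0.5085 0.0578]
flank L low [0.5634 0.029 ]
flank R low [0.5598 0.0624]
nose [0.6011 0.049 ]
pointer base [0.6236 0.0646]
pointer tip [0.6204 0.1044]
clip [0.5248 0.1093]
clip tip [0.5259 0.1025]
tick0 [0.6214 0.1099]
tick50 [0.5707 0.1064]
tick100 [0.5211 0.1028]
handletop [0.6114 0.0484]
stud [0.4675 0.2441] stripe in [0.4441 0.2891]
```

Emit:
send_rows(xyz=[[-0.0035,-0.011,0.0],[-0.004,-0.011,0.0],[0,0,0.02],[0,0,0.025],[0,0,0.025],[0,0,0.025],[0,0,0.02],[0,0,0.02],[0,0,0.02],[0,0,0.015],[0,0,0.0135],[0,0,0],[0,0,0],[0,0,0],[0,0,0],[0,0,0],[0,0,0],[0,0,0]], rotation=[[0,0,0.016],[0,0,0],[0,0,0],[0,0,0],[0,0,0],[0,0,0],[0,0,0],[0,0,0],[0,0,0],[0,0,0],[0,0,0],[0,0,0],[0,0,0],[0,0,0],[0,0,0],[0,0,0],[0,0,0],[0,0,0]], jaw=[1,1,1,1,1,1,1,1,1,1,1,1,0,0,0,0,0,0], newtons=35)

```text
time_s: 3.95
tool_pos: [0.5401, 0.0433, 0.2215]
tool_rot: [180.0, 0.0, -174.8]
force: [-0.0, -0.2, 0.6]
grip_width: 0.0471
grasp_force: 0.0
```

Emit:
send_rows(xyz=[[0,0,0],[0,0,0],[0,0,0],[0,0,0],[0,0,0]], rotation=[[0,0,0],[0,0,0],[0,0,0],[0,0,0],[0,0,0]], jaw=[0,0,0,0,0])

```text
time_s: 4.45
tool_pos: [0.54, 0.0434, 0.2213]
tool_rot: [180.0, -0.0, -174.8]
force: [-0.2, 0.3, 1.2]
grip_width: 0.0334
grasp_force: 34.9
```

Emit:
send_rows(xyz=[[0,0,-0.01],[0,0,-0.025],[0,0,-0.025],[0,0,-0.025],[0,0,-0.015],[0,0,0],[0,0,0],[0,0,0],[0,0,0],[0,0,0],[0,0,0],[0,0,0],[0,0,0],[0,0,0],[0.024,0.0026,0],[0.024,0.0026,0],[0.024,0.0026,0],[0.024,0.0026,0],[0.024,0.0026,0],[0.024,0.0026,0]], rotation=[[0,0,0],[0,0,0],[0,0,0],[0,0,0],[0,0,0],[0,0,0.1317],[0,0,0.1317],[0,0,0.1317],[0,0,0.1317],[0,0,0.1317],[0,0,0.1317],[0,0,0.1317],[0,0,0.1317],[0,0,0.1317],[0,0,0],[0,0,0],[0,0,0],[0,0,0],[0,0,0],[0,0,0]], jaw=[0,0,0,0,0,0,0,0,0,0,0,0,0,0,0,0,0,0,0,0])

```text
time_s: 6.45
tool_pos: [0.4869, 0.1791, 0.3205]
tool_rot: [-179.9, -0.0, 117.3]
force: [0.3, 0.5, -6.6]
grip_width: 0.0338
grasp_force: 34.9
```

Emit:
send_rows(xyz=[[0.024,0.0026,0],[0.024,0.0026,0],[0.024,0.0026,0],[0.024,0.0026,0],[0.024,0.0026,0],[0.004,0,0],[0,0,0],[0,0,0]], rotation=[[0,0,0],[0,0,0],[0,0,0],[0,0,0],[0,0,0],[0,0,0],[0,0,0],[0,0,0]], jaw=[0,0,0,0,0,0,0,0])

```text
time_s: 7.25
tool_pos: [0.4429, 0.2935, 0.3208]
tool_rot: [-179.9, 0.1, 117.2]
force: [0.6, -0.8, -5.3]
grip_width: 0.0333
grasp_force: 34.9
```

Run:
```python
from h import *
plan((.4425,.2945,.2155),(180,0,117.3))
a=shot('scene','s2.png');b=shot('side','d2.png');w=shot('wrist','w2.png')['image'][0:300]
cv2.imwrite('pics/m2.png',np.hstack([cv2.resize(a['image'][210:360,290:440],(400,400)),cv2.resize(b['image'][240:390,250:400],(400,400))]))
```

```text
t 7.25 pos [0.4429 0.2935 0.3208] rpy [-179.9375    0.0686  117.1986] q [-48.7647   7.325   13.3149 106.6161  -1.7729  66.3357  -7.6423] F [ 0.6438 -0.831  -5.277 ] w 0.033328284837249596 gf 34.89471782930195
turn [-0.0011  0.0012 -0.0018] shift after turn [0.0011 0.     0.1053]
```

View pics/m2.png

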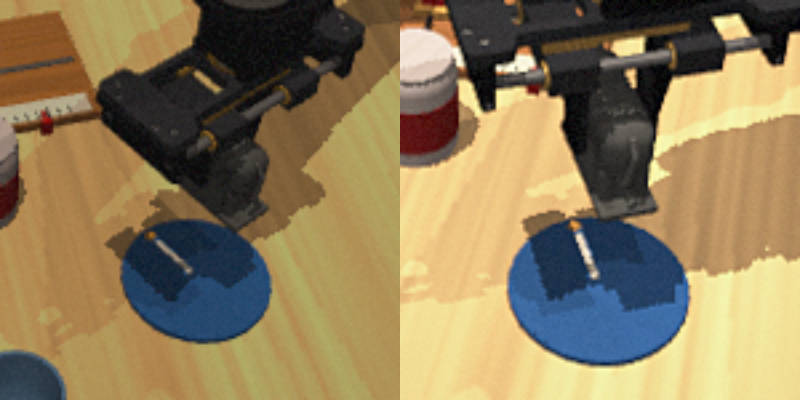

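The bull hangs level about 10 cm above the pad, with its tail to the camera and its head towards the stud at left crop (150,235). I'll lower it now.

Emit:
send_rows(xyz=[[0.001,0,0.015],[0,0,0.025],[0,0,0.025],[0,0,0.02],[0,0,0.012],[0,0,0.004],[0,0,0.002],[0,0,0.002],[0,0,0],[0,0,0]], rotation=[[0,0,0],[0,0,0],[0,0,0],[0,0,0],[0,0,0],[0,0,0],[0,0,0],[0,0,0],[0,0,0],[0,0,0]], jaw=[0,0,0,0,0,0,0,0,0,0])

```text
time_s: 8.4
tool_pos: [0.4425, 0.2958, 0.217]
tool_rot: [179.9, -0.0, 117.3]
force: [-0.3, 1.2, -6.5]
grip_width: 0.0335
grasp_force: 34.9
```

Emit:
send_rows(xyz=[[0,0,0.001],[0,0,0.001],[0,0,0],[0,0,0]], rotation=[[0,0,0],[0,0,0],[0,0,0],[0,0,0]], jaw=[0,0,0,0])

```text
time_s: 8.8
tool_pos: [0.4424, 0.2958, 0.2153]
tool_rot: [180.0, -0.0, 117.3]
force: [-1.9, -1.4, 4.4]
grip_width: 0.0341
grasp_force: 34.9
```

Emit:
send_rows(xyz=[[0,0,0],[0,0,0],[0,0,0],[0,0,0],[0,0,0],[0,0,0],[0,0,0],[0,0,0],[0,0,-0.01],[0,0,-0.02],[0,0,-0.025],[0,0,-0.025],[0,0,-0.02],[0,0,-0.02],[0,0,0]], rotation=[[0,0,0],[0,0,0],[0,0,0],[0,0,0],[0,0,0],[0,0,0],[0,0,0],[0,0,0],[0,0,0],[0,0,0],[0,0,0],[0,0,0],[0,0,0],[0,0,0],[0,0,0]], jaw=[1,1,1,1,1,1,1,1,1,1,1,1,1,1,1])

```text
time_s: 10.3
tool_pos: [0.4431, 0.2961, 0.3381]
tool_rot: [179.6, -0.1, 117.2]
force: [1.1, 0.3, 0.4]
grip_width: 0.087
grasp_force: 0.0
```

Run:
```python
from h import *
a=shot('scene','s3.png');b=shot('side','d3.png')
cv2.imwrite('pics/m3.png',np.hstack([cv2.resize(a['image'][190:360,260:430],(400,400)),cv2.resize(b['image'][210:390,220:400],(400,400))]))
# target: tilted pose. tilt 30 about tool y, yaw 184.1
R=Ro.from_euler('z',184.1,degrees=True)*Ro.from_euler('x',180,degrees=True)*Ro.from_euler('y',-30,degrees=True)
rpy=R.as_euler('xyz',degrees=True); g=np.array([np.cos(np.radians(4.1)),np.sin(np.radians(4.1)),0])
O=np.array([.6255,.0485,0]); G=O+[0,0,.06]
T=G-.164*R.apply([0,0,1]); print('rpy',rpy,'zaxis',R.apply([0,0,1]),'TCP home',T)
plan(T-.1*g+[0,0,.08],rpy)
plan(T,rpy)
```

```text
rpy [ 180.    30.  -175.9] zaxis [ 0.4987  0.0357 -0.866 ] TCP home [0.5437 0.0426 0.202 ]
t 10.4 pos [0.4422 0.2955 0.3348] rpy [179.932   -0.0197 117.2553] q [-48.9992   6.613   13.2924 105.6908  -1.6488  67.81    -7.9159] F [ 0.1041 -0.5383 -0.8955] w 0.08727899340058196 gf 0.0
turn [-0.3039 -0.4619 -1.1389] shift after turn [ 0.041  -0.2595  0.0373]
t 10.4 pos [0.4422 0.2955 0.3348] rpy [179.932   -0.0197 117.2553] q [-48.9992   6.613   13.2924 105.6908  -1.6488  67.81    -7.9159] F [ 0.1041 -0.5383 -0.8955] w 0.08727899340058196 gf 0.0
turn [-0.3039 -0.4619 -1.1389] shift after turn [-0.0056 -0.2595  0.1565]
```

View pics/m3.png

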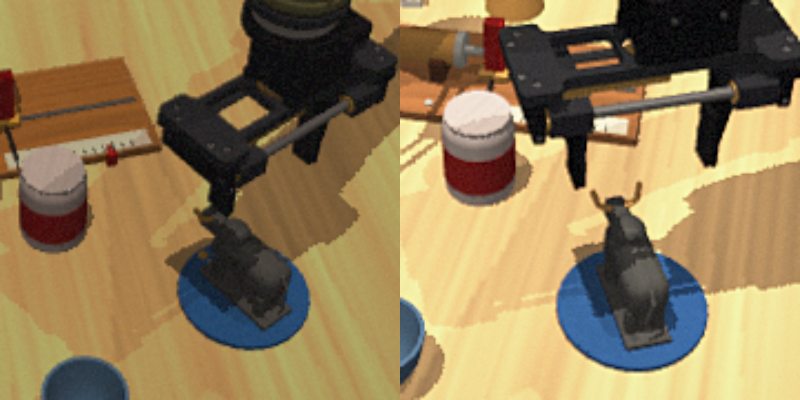

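The bull stands centred on the pad with its head over the stud, and the board is clear. Next I'll tilt the tool and approach the handle, out in front of the lamp shade first.

Emit:
send_rows(xyz=[[0,0,0],[0,0,0],[0,0,0],[0,0,0],[0,0,0],[0,0,0],[0,0,0],[0,0,0],[0,0,0],[0,0,0],[0,0,0],[0,0,0],[0,0,0],[0,0,0]], rotation=[[0,0,-0.1296],[0,0,-0.1296],[0,0,-0.1296],[0,0,-0.1296],[0,0,-0.1296],[0,0,-0.1296],[0,0,-0.1296],[0,0,-0.1296],[0,0,-0.1296],[0,-0.131,0],[0,-0.131,0],[0,-0.131,0],[0,-0.1306,0],[0,0,0]], jaw=[0.5,0.5,0.5,0.5,0.5,0.5,0.5,0.5,0.5,0.5,0.5,0.5,0.5,0.5])

```text
time_s: 11.8
tool_pos: [0.4404, 0.2954, 0.3324]
tool_rot: [-179.8, 29.9, -175.7]
force: [-0.4, 0.0, 0.3]
grip_width: 0.0437
grasp_force: 0.0
```

Emit:
send_rows(xyz=[[0.0041,-0.026,0.0037],[0.0041,-0.026,0.0037],[0.0041,-0.026,0.0037],[0.0041,-0.026,0.0037],[0.0041,-0.026,0.0037],[0.0041,-0.026,0.0037],[0.0041,-0.026,0.0037],[0.0041,-0.026,0.0037],[0.0041,-0.026,0.0037],[0.0041,-0.026,0.0037],[0,0,0],[0,0,0]], rotation=[[0,0,0],[0,0,0],[0,0,0],[0,0,0],[0,0,0],[0,0,0],[0,0,0],[0,0,0],[0,0,0],[0,0,0],[0,0,0],[0,0,0]], jaw=[0.5,0.5,0.5,0.5,0.5,0.5,0.5,0.5,0.5,0.5,0.5,0.5])

```text
time_s: 13.0
tool_pos: [0.4438, 0.0346, 0.2815]
tool_rot: [179.9, 29.9, -176.1]
force: [0.8, 0.1, -0.0]
grip_width: 0.0433
grasp_force: 0.0
```

Run:
```python
from h import *
a=shot('scene','s4.png');b=shot('side','d4.png');w=shot('wrist','w4.png')
cv2.imwrite('pics/m4.png',np.hstack([cv2.resize(a['image'][190:290,190:340],(396,264)),cv2.resize(w['image'],(396,264+33))[:264]]))
rpy=(180,30,-175.9); g=np.array([np.cos(np.radians(4.1)),np.sin(np.radians(4.1)),0])
plan([.5437,.0426,.202]-.1*g+[0,0,.08],rpy)
plan([.5437,.0426,.202],rpy)
for n,c in(('scene',a),('side',b),('wrist',w)):
    h=cv2.cvtColor(c['image'],cv2.COLOR_BGR2HSV); m=cv2.inRange(h,(0,150,60),(6,255,255))|cv2.inRange(h,(174,150,60),(180,255,255)); k,l,s,ce=cv2.connectedComponentsWithStats(m)
    for i in range(1,k):
        if s[i,4]>8: print(n,s[i],ce[i],onz(c,*ce[i],.016)[:2],onz(c,*ce[i],.06)[:2],onz(c,*ce[i],.08)[:2])
```

```text
t 13.15 pos [0.4439 0.036  0.2819] rpy [-179.9943   29.9733 -175.8242] q [-39.701  -13.9275  27.9971 132.8837  19.2816  30.7915  69.3888] F [ 0.0573 -0.0277  0.371 ] w 0.0436708471913137 gf 0.0
turn [ 0.0006 -0.0005  0.0011] shift after turn [-0.0001 -0.0005 -0.0001]
t 13.15 pos [0.4439 0.036  0.2819] rpy [-179.9943   29.9733 -175.8242] q [-39.701  -13.9275  27.9971 132.8837  19.2816  30.7915  69.3888] F [ 0.0573 -0.0277  0.371 ] w 0.0436708471913137 gf 0.0
turn [ 0.0006 -0.0005  0.0011] shift after turn [-0.0467 -0.0005  0.1191]
scene [257 220   9  21 146] [261.4178 229.9521] [0.6203 0.0107] [0.6263 0.0565] [0.6291 0.0774]
scene [305 252   5   9  27] [307.     256.1481] [0.5273 0.1182] [0.538  0.1587] [0.5428 0.1771]
scene [270 276  26  18 275] [281.6145 285.92  ] [0.6029 0.1977] [0.6098 0.2342] [0.613  0.2509]
scene [   0  334   92   86 7073] [ 43.3495 377.9863] [1.0908 0.3431] [1.0734 0.3724] [1.0655 0.3857]
side [257 218  11  24 214] [262.0654 229.4953] [0.6418 0.0018] [0.6243 0.0582] [0.6163 0.0839]
side [297 265   6  10  36] [299.5556 270.1667] [0.5267 0.1187] [0.5168 0.1674] [0.5123 0.1896]
side [240 273  32  25 456] [255.6908 287.7039] [0.6    0.1913] [0.5852 0.2352] [0.5785 0.2551]
side [   0  282   57   62 1473] [ 19.9891 305.7889] [1.0229 0.3497] [0.98   0.3831] [0.9606 0.3983]
wrist [355 132  18  17 151] [365.5894 141.6623] [0.5223 0.1099] [0.4939 0.0934] [0.481  0.0859]
wrist [ 389  188   77   56 2144] [421.7439 209.1241] [0.597  0.1883] [0.5529 0.1554] [0.5329 0.1404]
wrist [274 220  15  54 691] [280.8148 247.9899] [0.6731 0.0509] [0.6131 0.0468] [0.5858 0.0449]
```

View pics/m4.png

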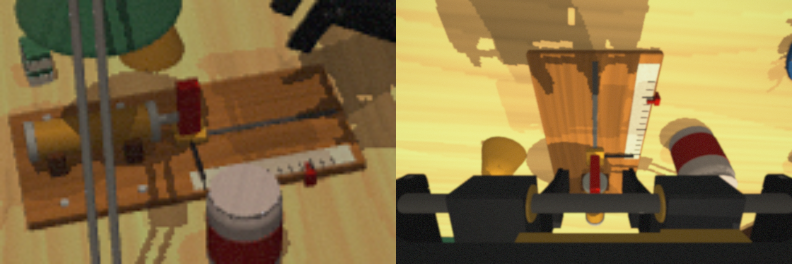

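Emit:
send_rows(xyz=[[0.008,0,0.0138],[0.008,0,0.0138],[0.008,0,0.0138],[0.008,0,0.0138],[0.008,0,0.0138],[0,0,0],[0,0,0]], rotation=[[0,0,0],[0,0,0],[0,0,0],[0,0,0],[0,0,0],[0,0,0],[0,0,0]], jaw=[0.5,0.5,0.5,0.5,0.5,0.5,0.5])

```text
time_s: 13.85
tool_pos: [0.4438, 0.0356, 0.2021]
tool_rot: [-180.0, 30.0, -175.8]
force: [-0.7, 0.5, 0.7]
grip_width: 0.0433
grasp_force: 0.0
```

Run:
```python
from h import *
plan([.5437,.0426,.202],(180,30,-175.9))
```

```text
t 13.85 pos [0.4438 0.0356 0.2021] rpy [-179.9681   29.9734 -175.8273] q [-40.9291  -4.3813  31.5922 137.0796  15.742   17.3274  71.5434] F [-0.6911  0.4994  0.7301] w 0.04327667232754634 gf 0.0
turn [ 0.0001 -0.0005  0.0011] shift after turn [-0.0867 -0.0002  0.0502]
```

Emit:
send_rows(xyz=[[-0.009,0,0.0052],[-0.0173,0,0.01],[-0.0173,0,0.01],[-0.0173,0,0.01],[-0.0104,0,0.006],[-0.0087,0,0.005],[-0.0067,0,0.004],[0,0,0],[0,0,0]], rotation=[[0,0,0],[0,0,0],[0,0,0],[0,0,0],[0,0,0],[0,0,0],[0,0,0],[0,0,0],[0,0,0]], jaw=[0.5,0.5,0.5,0.5,0.5,0.5,0.5,0.5,0.5])

```text
time_s: 14.75
tool_pos: [0.5435, 0.0423, 0.2021]
tool_rot: [180.0, 30.0, -175.9]
force: [-0.6, -0.0, -1.2]
grip_width: 0.0436
grasp_force: 0.0
```

Run:
```python
from h import *
a=shot('scene','s5.png');b=shot('side','d5.png');plan([.5437,.0426,.202],(180,30,-175.9))
cv2.imwrite('pics/m5.png',np.hstack([cv2.resize(a['image'][150:290,190:330],(400,400)),cv2.resize(b['image'][150:290,190:330],(400,400))]))
```

```text
t 14.85 pos [0.5431 0.0421 0.2019] rpy [ 179.9708   29.9809 -175.9247] q [-37.582    9.731   31.6553 124.6187 -11.2095  17.375   96.2426] F [0.0836 0.4655 0.403 ] w 0.04370555809183266 gf 0.0
turn [ 0.0003 -0.0003 -0.0004] shift after turn [-0.0006  0.0004  0.0002]
```

View pics/m5.png

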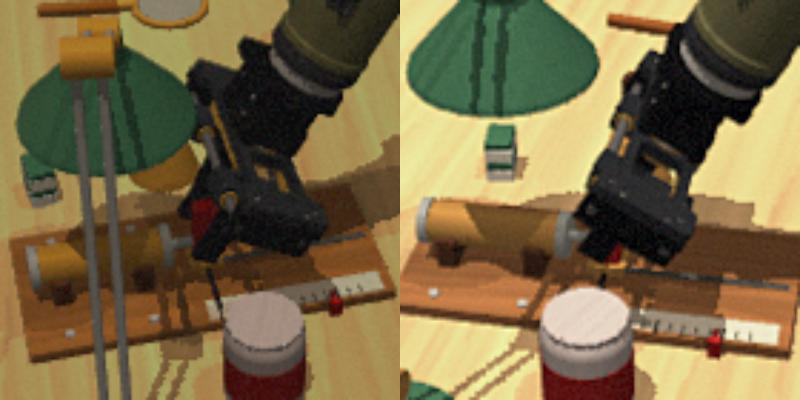

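Both fingers straddle the red handle, clear of the shade, tin and bell. In the right crop, the clip is at (714,343). That was my tenth picture, so I'll measure by numbers from here. Closing now.

Emit:
send_rows(xyz=[[0,0,0],[0,0,0],[0,0,0],[0,0,0],[0,0,0],[0,0,0],[0,0,0],[0,0,0],[0,0,0],[0,0,0]], rotation=[[0,0,0],[0,0,0],[0,0,0],[0,0,0],[0,0,0],[0,0,0],[0,0,0],[0,0,0],[0,0,0],[0,0,0]], jaw=[0,0,0,0,0,0,0,0,0,0], newtons=40)

```text
time_s: 15.85
tool_pos: [0.5436, 0.042, 0.2019]
tool_rot: [180.0, 30.0, -175.9]
force: [-1.6, -1.1, 0.3]
grip_width: 0.0135
grasp_force: 40.0
```

Emit:
send_rows(xyz=[[0.0043,0,-0.0025],[0.0087,0,-0.005],[0.0087,0,-0.005],[0.0087,0,-0.005],[0.0087,0,-0.005],[0.0087,0,-0.005],[0.0087,0,-0.005],[0.0087,0,-0.005],[0.0087,0,-0.005],[0.0043,0,-0.0025],[0,0,0],[0,0,0],[0,0,0]], rotation=[[0,0,0],[0,0,0],[0,0,0],[0,0,0],[0,0,0],[0,0,0],[0,0,0],[0,0,0],[0,0,0],[0,0,0],[0,0,0],[0,0,0],[0,0,0]], jaw=[0,0,0,0,0,0,0,0,0,0,0,0,0])

```text
time_s: 17.15
tool_pos: [0.4538, 0.0357, 0.2017]
tool_rot: [180.0, 30.1, -175.9]
force: [10.3, -0.5, -10.7]
grip_width: 0.0135
grasp_force: 40.0
```

Run:
```python
from h import *
g=np.array([np.cos(np.radians(4.1)),np.sin(np.radians(4.1))]); n=np.array([-g[1],g[0]]);O=np.array([.6255,.0485])
plan([.4438,.0356,.202],(180,30,-175.9))
for nm in('scene','side','wrist'):
    c=shot(nm,nm+'6.png'); h=cv2.cvtColor(c['image'],cv2.COLOR_BGR2HSV)
    m=cv2.inRange(h,(0,150,60),(6,255,255))|cv2.inRange(h,(174,150,60),(180,255,255)); k,l,s,ce=cv2.connectedComponentsWithStats(m)
    for i in range(1,k):
        p=onz(c,*ce[i],.014)[:2]-O
        if s[i,4]>8 and 0.05<p@n<.09 : print(nm,'clip',s[i],ce[i],'along',p@g,'lat',p@n)
    # sample darkness along gauge over paper at laterals .045,.05 at pointer height
    H=np.array([[int(c['image'][tuple(np.round(proj(c,[*(O+a*g+b*n),.016])[::-1]).astype(int).clip(0,[419,559]))].max()) for a in np.arange(-.115,-.059,.002)] for b in(.036,.042,.048,.054)])
    print(nm); print(H)
```

```text
t 17.15 pos [0.4538 0.0357 0.2017] rpy [ 179.9863   30.1081 -175.9115] q [-44.5727  -3.0806  35.7014 136.0395  13.7784  16.8505  73.5192] F [ 10.3082  -0.5186 -10.6849] w 0.013524163510750652 gf 39.9994368175976
turn [ 0.0001  0.0019 -0.0002] shift after turn [ 0.0086  0.0006 -0.0052]
scene clip [305 252   5   8  24] [307.125  255.8333] along -0.09411197460853375 lat 0.07384043904828763
scene
[[ 67 112 124 124 121 123 129 133 133 127 131 126  25  28  60 136 129 129
  131 124 117 120 120 113 108 128 107 117 111]
 [ 63 121 141 138 138 141 138 139 139 139 141 142  36  30  30 118 140 138
  138 138 121 119 112 119 119 133 120 119 121]
 [132 132 138 172 168 165 165 165 158 150 167 167  87  10  62 156 156 169
  164 153 153 153 142 135 167 158 158 150 146]
 [ 86 108 108 111 163 115 165 165 160 162 160 160 132  18  66 161 161 161
  155 159 156 158 158 157 158 157 161 159 159]]
side clip [297 265   6  10  38] [299.6579 270.0526] along -0.093409014060101 lat 0.07446654810810457
side
[[106 171 191 180 180 175 176 184 182 184 191 180 151  35  56 151 195 195
  189 180 158 161 152 149 162 177 158 1
[... 265 characters left out ...]
34 216 216 216 240 238 232 231 235 224  34  38 158 237 227
  227 229 229 229 228 227 227 237 227 227 228]]
wrist clip [380 185  26  24 279] [395.0968 200.0394] along -0.09805470011028834 lat 0.0689599029330656
wrist
[[215 215 215 215 213 215 215 215 209 137 115  91  39  49 138 204 193 190
  190 189 197 211 201 190 192 196 214 215 217]
 [212 211 214 211 212 208 205 205 201 158 109  83  36  45 136 199 194 181
  182 179 187 206 191 191 187 194 207 214 210]
 [238 236 237 238 235 234 234 231 233 222 148  80  31  40 154 229 232 231
  230 232 230 233 233 232 234 234 237 239 239]
 [139 135 138 202 232 175 204 233 233 152 130  94  34  37 149 228 233 231
  232 232 232 233 234 232 229 232 236 238 238]]
```

Emit:
send_rows(xyz=[[0.0022,0,-0.0013],[0.0021,0,-0.0012],[0,0,0],[0,0,0]], rotation=[[0,0,0],[0,0,0],[0,0,0],[0,0,0]], jaw=[0,0,0,0])

```text
time_s: 17.7
tool_pos: [0.4489, 0.0353, 0.2017]
tool_rot: [180.0, 30.1, -175.9]
force: [10.0, 0.4, -11.4]
grip_width: 0.0134
grasp_force: 40.0
```

Run:
```python
from h import *
g=np.array([np.cos(np.radians(4.1)),np.sin(np.radians(4.1))]); n=np.array([-g[1],g[0]]);O=np.array([.6255,.0485])
plan([.4438,.0356,.202],(180,30,-175.9))
A=np.arange(-.108,-.078,.0005)
for nm in('scene','side','wrist'):
    c=shot(nm,nm+'7.png'); im=c['image'].astype(np.float32); h=cv2.cvtColor(c['image'],cv2.COLOR_BGR2HSV)
    m=cv2.inRange(h,(0,150,60),(6,255,255))|cv2.inRange(h,(174,150,60),(180,255,255)); k,l,s,ce=cv2.connectedComponentsWithStats(m)
    for i in range(1,k):
        p=onz(c,*ce[i],.014)[:2]-O
        if s[i,4]>8 and 0.05<p@n<.09 :
            ys,xs=np.where(l==i); q=np.array([onz(c,x,y,.016)[:2]-O for x,y in zip(xs,ys)])@g
            print(nm,'clip',s[i],ce[i],'along',p@g,'range at z.016',q.min(),q.max(), 'top rows',[round(float(q[ys==r].mean()),4) for r in sorted(set(ys))[:4]])
    P=[]
    for b in(.036,.042,.046,.050,.054):
        uv=np.array([proj(c,[*(O+a*g+b*n),.016]) for a in A],np.float32)
        v=cv2.remap(im.max(2),uv[:,:1],uv[:,1:],cv2.INTER_LINEAR)[:,0]
        w=np.clip(90-v,0,None); P.append((w*A).sum()/w.sum())
    print(nm,'pointer',np.array(P))
```

```text
t 17.7 pos [0.4489 0.0353 0.2017] rpy [ 179.9888   30.1046 -175.9127] q [-44.2367  -3.8482  35.1752 136.6311  15.3102  17.0098  72.0827] F [ 10.0065   0.397  -11.4233] w 0.013402741629025581 gf 39.999580308794975
turn [ 0.0001  0.0018 -0.0002] shift after turn [ 0.0042  0.0006 -0.0028]
scene clip [305 251   5   9  27] [307.     255.7778] along -0.09387552152116638 range at z.016 -0.09859048442124388 -0.08800469155770028 top rows [-0.0954, -0.0945, -0.0947, -0.0949]
scene pointer [-0.0938 -0.0943 -0.0939 -0.0939 -0.0938]
side clip [297 266   6   9  35] [299.5714 270.4571] along -0.093415959788267 range at z.016 -0.0984723063451394 -0.08776114050546005 top rows [-0.0936, -0.093, -0.0924, -0.0929]
side pointer [-0.0926 -0.0926 -0.0925 -0.0927 -0.0929]
wrist clip [379 191  24  24 262] [393.042  205.8092] along -0.09789973083698995 range at z.016 -0.11250344409939093 -0.09247265150934932 top rows [-0.1125, -0.1117, -0.1109, -0.1101]
wrist pointer [-0.0956 -0.0956 -0.0954 -0.0953 -0.0954]
```

Emit:
send_rows(xyz=[[0.0007,0,-0.0004],[0,0,0],[0,0,0],[0,0,0],[0,0,0],[0,0,0],[0,0,0],[0,0,0],[0,0,0],[0,0,0],[0,0,0],[0,0,0],[0,0,0],[0,0,0],[0,0,0],[0,0,0]], rotation=[[0,0,0],[0,0,0],[0,0,0],[0,0,0],[0,0,0],[0,0,0],[0,0,0],[0,0,0],[0,0,0],[0,0,0],[0,0,0],[0,0,0],[0,0,0],[0,0,0],[0,0,0],[0,0,0]], jaw=[0,0,0,0,0,0,0,0,0,0,0,0,0,0,0,0])

```text
time_s: 19.45
tool_pos: [0.4482, 0.0353, 0.2017]
tool_rot: [180.0, 30.1, -175.9]
force: [9.7, 0.0, -11.1]
grip_width: 0.0132
grasp_force: 40.0
```

Run:
```python
from h import *
plan([.5436,.0420,.202],(180,30,-175.9))
S=load('scene7.png');a=shot('scene','scene8.png');b=shot('side','side8.png')
g=np.array([np.cos(np.radians(4.1)),np.sin(np.radians(4.1))]); n=np.array([-g[1],g[0]]);O=np.array([.6255,.0485]);A=np.arange(-.108,-.078,.0005)
for c in(a,b):
    P=[]
    for q in(.036,.042,.046,.050,.054):
        uv=np.array([proj(c,[*(O+x*g+q*n),.016]) for x in A],np.float32)
        w=np.clip(90-cv2.remap(c['image'].max(2).astype(np.float32),uv[:,:1],uv[:,1:],1)[:,0],0,None);P.append((w*A).sum()/w.sum())
    print(np.mean(P))
```

```text
t 19.45 pos [0.4482 0.0353 0.2017] rpy [ 179.9938   30.11   -175.9055] q [-44.1797  -3.9632  35.0858 136.7191  15.547   17.0312  71.8626] F [  9.6567   0.0225 -11.0812] w 0.013220829846853605 gf 39.99944076407701
turn [ 0.0001  0.0019 -0.0001] shift after turn [-0.083  -0.0001  0.0476]
-0.09451456400571841
-0.09328367447044783
```

Emit:
send_rows(xyz=[[-0.0043,0,0.0025],[-0.0043,0,0.0025],[-0.0043,0,0.0025],[-0.0043,0,0.0025],[-0.0043,0,0.0025],[-0.0043,0,0.0025],[-0.0043,0,0.0025],[-0.0043,0,0.0025],[-0.0043,0,0.0025],[-0.0043,0,0.0025],[-0.0043,0,0.0025],[-0.0043,0,0.0025],[-0.0043,0,0.0025],[-0.0043,0,0.0025],[-0.0043,0,0.0025],[-0.0043,0,0.0025],[-0.0043,0,0.0025],[-0.0043,0,0.0025],[-0.0022,0,0.0013],[-0.002,0,0.0012]], rotation=[[0,0,0],[0,0,0],[0,0,0],[0,0,0],[0,0,0],[0,0,0],[0,0,0],[0,0,0],[0,0,0],[0,0,0],[0,0,0],[0,0,0],[0,0,0],[0,0,0],[0,0,0],[0,0,0],[0,0,0],[0,0,0],[0,0,0],[0,0,0]], jaw=[0,0,0,0,0,0,0,0,0,0,0,0,0,0,0,0,0,0,0,0])

```text
time_s: 21.55
tool_pos: [0.5425, 0.042, 0.2017]
tool_rot: [180.0, 30.1, -175.9]
force: [0.7, -1.7, 3.9]
grip_width: 0.0134
grasp_force: 40.0
```

Emit:
send_rows(xyz=[[-0.001,0,0.0004],[-0.0005,0,0.0003],[0,0,0],[0,0,0]], rotation=[[0,0,0],[0,0,0],[0,0,0],[0,0,0]], jaw=[0,0,0,0])

```text
time_s: 21.95
tool_pos: [0.5436, 0.042, 0.2018]
tool_rot: [180.0, 30.0, -175.9]
force: [-0.8, -1.7, 5.5]
grip_width: 0.0135
grasp_force: 40.0
```

Emit:
send_rows(xyz=[[-0.0005,0,0.0003],[0,0,0],[0,0,0]], rotation=[[0,0,0],[0,0,0],[0,0,0]], jaw=[0,0,0])

```text
time_s: 22.25
tool_pos: [0.5438, 0.042, 0.2018]
tool_rot: [180.0, 30.0, -176.0]
force: [-5.7, -2.5, 9.7]
grip_width: 0.0136
grasp_force: 40.0
```

It's against the home stop, so I'll release and back out along the same path.

Emit:
send_rows(xyz=[[0,0,0],[0,0,0],[0,0,0],[0,0,0],[0,0,0],[0,0,0],[0,0,0],[0.0043,0,-0.0025],[0.0087,0,-0.005],[0.0173,0,-0.01],[0.0173,0,-0.01],[0.0173,0,-0.01],[0.0087,0,-0.005],[-0.01,0,-0.0173],[-0.01,0,-0.0173],[-0.01,0,-0.0173],[-0.01,0,-0.0173],[0,0,0],[0,0,0]], rotation=[[0,0,0],[0,0,0],[0,0,0],[0,0,0],[0,0,0],[0,0,0],[0,0,0],[0,0,0],[0,0,0],[0,0,0],[0,0,0],[0,0,0],[0,0,0],[0,0,0],[0,0,0],[0,0,0],[0,0,0],[0,0,0],[0,0,0]], jaw=[0.5,0.5,0.5,0.5,0.5,0.5,0.5,0.5,0.5,0.5,0.5,0.5,0.5,0.5,0.5,0.5,0.5,0.5,0.5])

```text
time_s: 24.15
tool_pos: [0.4592, 0.036, 0.2813]
tool_rot: [179.9, 30.0, -176.0]
force: [-0.7, -1.0, -0.4]
grip_width: 0.0434
grasp_force: 0.0
```

Run:
```python
from h import *
o=env.get_obs();print(o['time_s'],o['tool_pos'],o['force'],o['grip_width'])
for n,r in(('scene','s4.png'),('side','d4.png')):
    a=load(r)['image'];c=shot(n,n+'9.png');h=cv2.cvtColor(c['image'],cv2.COLOR_BGR2HSV);m=cv2.inRange(h,(0,150,60),(6,255,255))|cv2.inRange(h,(174,150,60),(180,255,255)); k,l,s,ce=cv2.connectedComponentsWithStats(m)
    print(n,[(s[i].tolist(),ce[i].round(1)) for i in range(1,k) if s[i,4]>8])
    d=(cv2.absdiff(cv2.GaussianBlur(a,(3,3),0),cv2.GaussianBlur(c['image'],(3,3),0)).max(2)>40).astype(np.uint8)
    k,l,s,ce=cv2.connectedComponentsWithStats(d); print('changed',[s[i].tolist() for i in range(1,k) if s[i,4]>10])
```

```text
24.15 [0.4592 0.036  0.2813] [-0.7178 -0.9795 -0.4283] 0.04341344734001158
scene [([257, 220, 9, 21, 157], array([261.3, 230. ])), ([305, 252, 5, 9, 28], array([307.1, 256.1])), ([269, 276, 27, 18, 279], array([281.6, 285.8])), ([0, 334, 92, 86, 7067], array([ 43.3, 377.9]))]
changed [[379, 36, 9, 7, 16], [392, 36, 18, 14, 71], [390, 41, 13, 10, 44], [518, 41, 3, 7, 14], [440, 43, 10, 8, 41], [403, 47, 20, 14, 41], [318, 61, 46, 87, 613], [346, 67, 85, 89, 599], [366, 74, 13, 11, 27], [476, 111, 14, 45, 92], [333, 124, 7, 7, 13], [310, 128, 9, 14, 89], [285, 142, 8, 22, 76], [537, 147, 5, 10, 25], [305, 152, 13, 23, 68], [299, 154, 5, 7, 19], [329, 155, 23, 51, 370], [408, 168, 11, 5, 14], [286, 171, 17, 27, 180], [324, 178, 4, 5, 13], [429, 179, 19, 9, 26], [292, 183, 20, 35, 248], [312, 182, 5, 5, 19], [416, 188, 11, 6, 18], [353, 190, 10, 7, 24], [314, 199, 20, 9, 69], [303, 201, 10, 9, 51], [393, 201, 7, 5, 14], [291, 219, 5, 3, 11], [306, 221, 4, 10, 21], [332, 224, 18, 21, 119], [311, 235, 8, 11, 29]]
side [([257, 218, 11, 24, 215], array([262.1, 229.3])), ([297, 265, 6, 10, 38
[... 207 characters left out ...]
32, 12, 11, 5, 17], [389, 16, 31, 14, 168], [422, 18, 17, 15, 102], [420, 25, 9, 8, 42], [396, 26, 18, 15, 42], [379, 31, 21, 46, 311], [410, 30, 43, 20, 134], [414, 51, 8, 6, 12], [325, 65, 56, 87, 848], [363, 104, 8, 11, 45], [355, 126, 8, 7, 11], [291, 138, 33, 79, 773], [544, 158, 16, 47, 133], [315, 160, 40, 57, 671], [303, 206, 11, 12, 85], [496, 210, 53, 11, 95], [306, 217, 28, 20, 122], [355, 221, 7, 8, 49], [445, 220, 45, 5, 68], [334, 224, 4, 5, 18], [376, 224, 45, 8, 84], [430, 224, 14, 2, 19], [311, 237, 13, 11, 52], [331, 239, 10, 14, 51], [465, 238, 67, 8, 145], [417, 245, 46, 7, 92], [347, 248, 12, 26, 175], [386, 248, 14, 4, 29], [370, 250, 10, 3, 15], [312, 252, 12, 11, 62]]
```

The handle is back at its home pixels, nothing else has shifted (only the arm and its shadow changed), and the robot is clear. Handing in.

```bash
python3 -c "
from cell import env
print(env.sign_off())"
```

```text
the job is handed in; nothing more can be done
None
```

The job is handed in at about 24 s: the bull stands on its pad with its head towards the stud, and the handle was pulled level with the red mark (about 0.1 mm off by camera), held about 1.5 s, eased home and released, with nothing else seen to move.

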